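# Unload a leak-test guard through its bifold door

### The job

Unload the leak-test guard: fold its bifold door right back to the left jamb by pushing at the fold, and only then draw the sled fully out by its knob. Lift the tested block off the sled, set it down on the bare worktop and let go to change your grip, then lay it flat in the empty middle lane of the blue rack, the same way round as the two finished blocks and in line with them. Leave the door folded back and the sled out, and do not disturb the finished blocks or the tape measure.

Things in the scene. Friction and masses are not known exactly. Their poses are not given: they have to be found in the camera images.
- fold_door (a joint): a = how far the bifold door is folded: 0 shut flat, 1.48 rad (stop) both leaves folded together, standing out at the left jamb; starts ajar. Two clear leaves, each 105 mm wide, 8 mm thick, 36 to 113 mm above the guard's underside. The left leaf pivots at the left jamb, the right one is hinged to it at the fold, its far edge runs in the header's track. Friction about 1 N; stays where left.
- fold (a point): Top of the upright fold hinge, 113 mm above the guard's underside, where the two leaves meet; in the guard's frame at x = -0.105 sin a, y = 0.105 - 0.105 cos a, a being joint fold_door. Pressing on the leaf faces tends to flatten an ajar door; pushing at the fold to the left along the track (guard's +y) folds it, the fold moving out to the robot and to the left on an arc.
- door_pull (a point): On the axis of the black upright pull bar on the right leaf, beside the fold: 12 mm in diameter, axis 12 mm off the leaf's outer face and 16 mm from the fold line, from 66 to 110 mm above the guard's underside (this point: 95). In the guard's frame at x = -0.089 sin a - 0.020 cos a, y = 0.105 - 0.121 cos a - 0.020 sin a. Push it on its right side.
- guard: Leak-test guard, fixed: low box of clear panes and aluminium posts on a grey base, 242 mm wide, 180 deep, 130 high (a gauge at the roof's back left reaches 185). Origin: on its underside, 2 mm above the worktop, in the middle of the door opening (y from -0.105 to 0.105) on the plane of the shut door; x into the box, y left along the track, z up.
- sled (a joint): How far the load sled is drawn out of the guard along the guard's -x: 0 = fully in, 0.15 m (stop) = fully out. Friction about 2 N, stays where left. Its tongue and knob reach out under the door; the nest with the block passes only through the open doorway.
- sled_knob (a point): Centre of the top of the black round knob on the sled's tongue: 19 mm in diameter over its top 8 mm, 16 mm below that; top 58 mm and tongue surface 32 mm above the guard's underside. With the sled in, at x = -0.070, y = -0.035 in the guard's frame.
- nest (a point): Centre of the nest floor on the sled, on which the block stands, 52 mm above the guard's underside; with the sled in, at x = 0.065, y = -0.035 in the guard's frame. Pedestal 40 mm wide (y). Seal posts 28 mm high stand 2 to 4 mm off the block's port faces (+x and -x): no finger fits there, only at its plain ends (+y, -y). The guard's roof is above it until the sled is out.
- block: The tested white plastic block, 30 x 48 x 24 mm (x, y, z), about 50 g; a dark round port in an x face. Origin: centre of its underside. It starts on the nest.
- rack: Fixed blue rack, 62 x 189 mm, three lanes side by side along y, 59 mm apart. Origin: centre of its underside. Base 6 mm thick; lane walls 6 mm thick, 26 mm long (x), to 34 mm above the worktop, 53 mm clear between them for a block's 48 mm. A block lies with its y along the rack's y: the walls cover its plain ends, so there it is held only by its x faces, which stick out 2 mm.
- middle_lane (a point): Centre of the floor of the rack's middle lane, the only empty one; x and y as the rack's. The rack stands to the robot's right or to its left.
- done_left: A finished block of the same kind in the lane on the rack's +y side. Leave it.
- done_right: A finished block of the same kind in the lane on the rack's -y side. Leave it.
- tape_measure: Yellow tape measure, 79 x 70 x 34 mm, loose on the worktop, on the other side from the rack. Leave it.
- set_down (a point): A bare patch of the worktop, right of the sled, free in every start, where the block can be set down; at the surface.

How it is judged:
By the outcome, as a careful person would: the job done as asked, in the order asked, and still so for the second after the job is handed in, with the robot touching nothing.
It also fails if it takes over 72 s, if anything falls off the work surface, if the arm or the gripper's body presses on something with over 40 N, if the wrist force passes 120 N, or if a joint passes its speed limit or range.

### The arm

A 7-joint arm with a two-finger parallel gripper is mounted at the origin on a cart in front of the work surface, level with it; the furniture and walls round the work are solid. World frame = base frame: x ahead of the robot, y to its left, z up, the work surface at z = 0. Lengths are in mm, angles in rad, forces in N, time in s.
With the tool pointing down it reaches from about 425 to 875 mm from the base axis. Payload 9.9 kg.
Tool frame: the origin (TCP) lies midway between the tips of the shut fingers; the grasp point (between the pads) lies 19 mm behind it; z points along the fingers, y is the line along which they close (so a half turn about z gives the same grasp; the last joint's range is limited). The gripper opens to 85 mm and grips with 20 to 120 N. Pads are 22 mm wide; open, the fingers measure 114 mm over their backs; the gripper's body (76 mm by 85 mm) begins 54 mm behind the grasp point. The pads swing forward as they close: fully open they stand 13 mm farther back than shut.
Start: joints at [-0.084, 0.576, 0.025, 1.437, -0.015, 1.129, -0.057], TCP at [675.003, 0.006, 231.289] pointing down, gripper open.
Joint ranges: [-2.76, 2.76], [-0.34, 2.15], [-1.52, 1.57], [0.19, 2.46], [-1.09, 4.23], [0.17, 1.99], [-2.82, 2.82]. Speed limits (rad/s): [2.22, 2.22, 3.01, 3.01, 3.14, 3.14, 3.14].

### API

Orientations are given as a unit quaternion [x, y, z, w].
In Python, from plant import bot, optics gives the robot as it stands. Calls block until the motion is done:
- bot.move_ptp(position, orientation): joint-space move of the TCP to a pose.
- bot.move_linear(position, velocity=150, orientation=None, force_limit=None): straight line of the TCP; orientation=None keeps the orientation; velocity is the mean speed in mm/s. With force_limit (N) it stops when the force on the tool has changed by that much, and returns True; else False.
- bot.goto_joints(angles): joint-space move.
- bot.ungrasp() and bot.gripper_close(): open the fingers fully, or close them until they stop; the grip force is fixed at half the most.
- bot.pause(seconds).
- bot.ik(position, orientation): joint angles nearest the present ones, or None.
- bot.get_state(): the state.
- optics.camera(name): name is "scene" or "side" or "wrist"; returns the picture (420x560x3 uint8, red, green, blue); there is no depth.
- optics.camera_model(name): a dict with "camera_matrix" (3x3 intrinsics, pixels), "k1" (the pictures are not rectified: a ray, as slopes to the right and down, at radius r is drawn at 1 + k1 r^2 times it, then the intrinsics apply), "eye" and "orientation" of the camera in the world. Camera axes: x right, y up, looking along -z (the intrinsics and any distortion apply to the point x, -y, -z); pixel columns grow to the right and rows downward; lengths in mm; the calibration is good to about 2 mm. A picture is of the moment at which its call begins: read the wrist's pose just before it. camera_model takes no time and is no camera call; for the wrist camera it gives the pose at the moment of the call.
A pose or a line that the arm cannot do raises bot.PlanningError and nothing moves.
- bot.hand_in(): hands the job in; it is judged then, once.
The state is a dict: "time_s": time; "qpos": joint angles; "qvel": joint speeds; "tau": joint torques, N m; "ee_pos": TCP position; "ee_rot": TCP orientation; "ft_force": force on the tool from outside, world axes, zero at the start; "ft_torque": the same for the moment, N m; "opening": opening from 0.0 (shut) to 1.0 (fully open); "gripper_force": force on a finger pad.
Only numpy, scipy, OpenCV 4.12 (cv2) and the standard library are available. Lean on these libraries where they do the work, as an engineer would, in place of code of your own. Each camera call takes 0.05 s, during which the arm holds its last target. There are 200 camera calls.

## Working session

There is one attempt and no reset: what is moved stays moved. The work goes in short steps, each a Python script; the robot and the scene stay as the last script left them, time stands still between calls to the robot, and variables do not carry over. Pictures are saved under pics/ and viewed, at most 13 in all, crops included, and the job is handed in when it is done.

```bash
ls; mkdir -p pics; cat > h.py <<'E'
import numpy as np, cv2
from plant import bot, optics
from scipy.spatial.transform import Rotation as R
def snap(n,f):
    m=optics.camera_model(n); im=optics.camera(n); cv2.imwrite(f'pics/{f}.png',im[:,:,::-1]); return im,m
def rotm(m):
    o=np.array(m['orientation'],float)
    return o if o.shape==(3,3) else R.from_quat(o).as_matrix()
def ray(m,u,v):
    K=np.array(m['camera_matrix']); k=m['k1']
    p=cv2.undistortPoints(np.array([[[u,v]]],float),K,np.array([k,0,0,0,0.]))[0,0]
    d=rotm(m)@np.array([p[0],-p[1],-1]); return np.array(m['eye'],float),d/np.linalg.norm(d)
def plane(m,u,v,z):
    e,d=ray(m,u,v); return e+d*(z-e[2])/d[2]
def proj(m,P):
    K=np.array(m['camera_matrix']); c=rotm(m).T@(np.array(P,float)-np.array(m['eye']))
    x,y=c[0]/-c[2],-c[1]/-c[2]; s=1+m['k1']*(x*x+y*y); q=K@[x*s,y*s,1]; return q[:2]
def tri(rays):
    A=np.zeros((3,3));b=np.zeros(3)
    for e,d in rays:
        M=np.eye(3)-np.outer(d,d);A+=M;b+=M@e
    return np.linalg.solve(A,b)
E
python3 - <<'E'
from h import *
for n in ['scene','side','wrist']:
    im,m=snap(n,n+'0'); print(n,m)
print(bot.get_state())
E
```

```text
pics
scene {'camera_matrix': array([[470.1334136 ,   0.        , 275.35928084],
       [  0.        , 470.1334136 , 208.06622721],
       [  0.        ,   0.        ,   1.        ]]), 'k1': 0.05408055658497822, 'eye': array([-266.52822319,  684.837737  ,  632.24005333]), 'orientation': array([-0.25985684,  0.43206008,  0.74603928, -0.43499874])}
side {'camera_matrix': array([[438.00811604,   0.        , 279.53742018],
       [  0.        , 438.00811604, 205.20631452],
       [  0.        ,   0.        ,   1.        ]]), 'k1': -0.06670234336122766, 'eye': array([ 653.59638361, 1165.31132126,  625.84295843]), 'orientation': array([0.00711275, 0.50470969, 0.86292783, 0.02393933])}
wrist {'camera_matrix': array([[353.46575882,   0.        , 281.73815017],
       [  0.        , 353.46575882, 206.38426198],
       [  0.        ,   0.        ,   1.        ]]), 'k1': -0.06513632938253634, 'eye': array([672.95563387,  70.35639922, 372.50774389]), 'orientation': array([-1.39270874e-01,  2.31742112e-04,  3.41281940e-04,  9.90254237e-01])}
{'time_s': 0.15, 'qpos': array([-0.08381764,  0.57631752,  0.02487046,  1.43764125, -0.01503273,
        1.12901262, -0.05651277]), 'qvel': array([ 5.33891013e-04, -2.32753577e-03, -9.48594973e-05, -1.06575653e-03,
       -1.01431325e-03, -2.49528946e-03,  1.12770253e-04]), 'tau': array([ 3.53695883e-03, -7.66262698e+01,  2.25340560e+00, -2.86181796e+01,
        1.58117601e-02,  9.86463390e-03, -3.06662548e-05]), 'ee_pos': array([6.74689993e+02, 2.33246697e-02, 2.30681652e+02]), 'ee_rot': array([ 7.07104374e-01,  7.07108936e-01, -4.35354902e-04, -4.08664901e-04]), 'ft_force': array([-0.23157888, -0.87897336,  0.56493384]), 'ft_torque': array([-0.02502093, -0.03701264,  0.03199541]), 'gripper_force': 0.0, 'opening': 1.0018189719677473}
```

View pics/scene0.png

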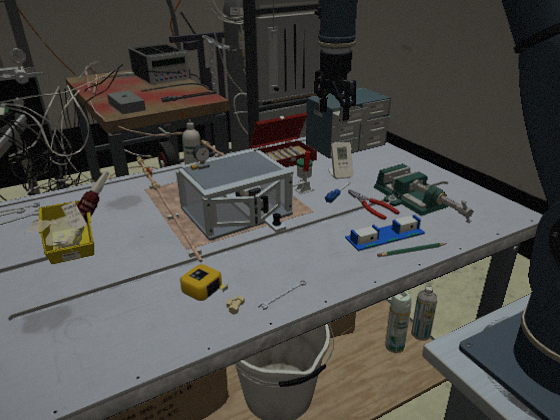

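View pics/side0.png

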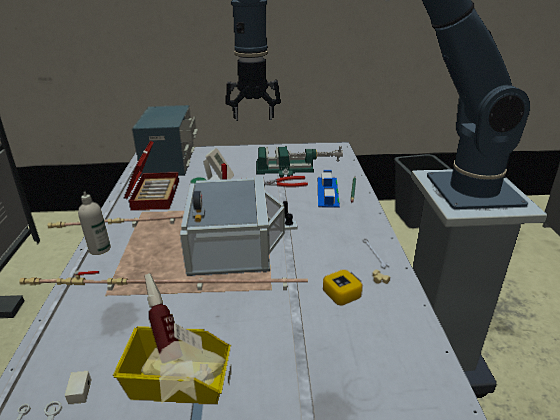

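View pics/wrist0.png

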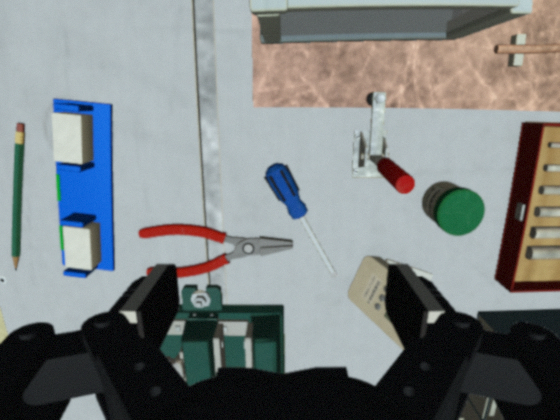

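```bash
python3 - <<'E'
from h import *
m={n:optics.camera_model(n) for n in ['scene','side','wrist']}
np.set_printoptions(precision=1,suppress=True)
print('knob',plane(m['scene'],277,215,60),plane(m['side'],291,224,60))
print('roof scene corners z132',[plane(m['scene'],*p,132) for p in [(180,166),(265,150),(293,175),(208,203)]])
print('roof side corners',[plane(m['side'],*p,132) for p in [(193,181),(257,181),(268,232),(185,234)]])
im=cv2.imread('pics/wrist0.png').astype(int); b=((im[:,:,0]>110)&(im[:,:,2]<60)&(im[:,:,0]-im[:,:,1]>60)).astype(np.uint8)
n,l,s,c=cv2.connectedComponentsWithStats(b)
for i in range(1,n):
    if s[i,4]>200: print(s[i],c[i])
print('rack corners base z6 (wrist)',[plane(m['wrist'],*p,6) for p in [(113,103),(114,270),(54,98),(62,276)]])
s=cv2.imread('pics/scene0.png')
cv2.imwrite('pics/crop1.png',np.hstack([cv2.resize(s[150:250,170:320],None,fx=2.66,fy=5.2,interpolation=cv2.INTER_CUBIC)[:520],cv2.resize(cv2.imread('pics/side0.png')[160:290,170:310],(400,520),interpolation=cv2.INTER_CUBIC)]))
E
```

```text
knob [590.6 210.7  60. ] [588.1 256.3  60. ]
roof scene corners z132 [array([827.5, 363.9, 132. ]), array([810.8, 124.5, 132. ]), array([633.6, 140.5, 132. ]), array([605.7, 376.5, 132. ])]
roof side corners [array([832.8, 146.3, 132. ]), array([668.2, 158.6, 132. ]), array([646.3, 400.1, 132. ]), array([818.5, 396.5, 132. ])]
[  54  100   60  170 4943] [ 90.4 179.3]
[269 168  36  50 538] [287.8 195. ]
rack corners base z6 (wrist) [array([501.5,  74.3,   6. ]), array([ 478.5, -111.7,    6. ]), array([439.3,  80.6,   6. ]), array([ 413.5, -120.5,    6. ])]
```

```bash
cat >> h.py <<'E'
def Q(deg): # deg=0: fingers close along world x, camera on +y; +90: fingers along y, camera on -x
    return (R.from_euler('z',deg,degrees=True)*R.from_quat([.70710678,.70710678,0,0])).as_quat()
E
python3 - <<'E'
from h import *
for d in (90,-90): print(d,bot.ik([630,230,290],Q(d)))
bot.move_ptp([630,230,290],Q(90))
im,m=snap('wrist','w1'); 
cv2.imwrite('pics/w1b.png',cv2.resize(im[:,:,::-1],(800,600),interpolation=cv2.INTER_CUBIC))
import pickle; pickle.dump(m,open('w1.pkl','wb')); s=bot.get_state(); print(s['time_s'],s['ee_pos'],m)
E
```

```text
90 [-0.19436838  0.54999354 -0.39929849  1.34733714  0.21332828  1.28630689
  0.97037943]
-90 [-0.66229098  0.56415654  0.4369606   1.36764072 -0.23981356  1.26190312
 -1.78296401]
1.1667 [630.62588279 227.84978077 289.3207377 ] {'camera_matrix': array([[353.46575882,   0.        , 281.73815017],
       [  0.        , 353.46575882, 206.38426198],
       [  0.        ,   0.        ,   1.        ]]), 'k1': -0.06513632938253634, 'eye': array([558.21639342, 228.73702345, 431.46262878]), 'orientation': array([-0.09935138, -0.09924239,  0.6987619 ,  0.70143571])}
```

View pics/w1b.png

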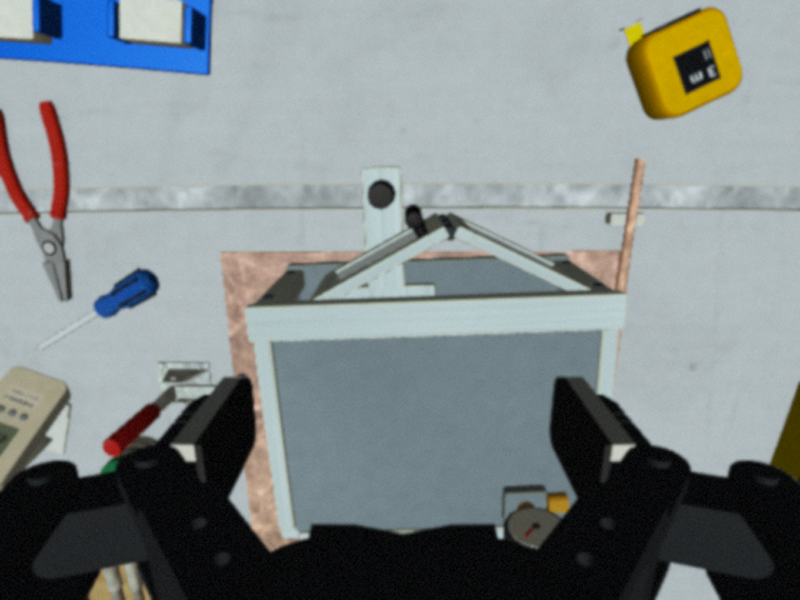

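```bash
python3 - <<'E'
from h import *; import pickle
from scipy.optimize import least_squares
np.set_printoptions(precision=1,suppress=True)
m=pickle.load(open('w1.pkl','rb')); im=cv2.imread('pics/w1.png')
g=im.max(2); 
roi=np.zeros_like(g); roi[120:170,245:330]=1
n,l,s,c=cv2.connectedComponentsWithStats(((g<55)&(roi>0)).astype(np.uint8))
for i in range(1,n):
    if s[i,4]>20: print(s[i],c[i])
k=[c[i] for i in range(1,n) if s[i,4]>80 and c[i][0]<280][0]
K=plane(m,*k,60); F=plane(m,313.6,156.5,115); P=plane(m,289,147.5,112)
L=plane(m,173,214.5,132);Rr=plane(m,438,205,132)
print('knob',K,'fold',F,'pull',P,'hdr',L,Rr)
d=(Rr-L)[:2]; print('header width',np.hypot(*d),'yaw',np.degrees(np.arctan2(-d[0],d[1])))
def res(v):
    gx,gy,y,a=v; Rz=np.array([[np.cos(y),-np.sin(y)],[np.sin(y),np.cos(y)]]); g=np.array([gx,gy])
    f=lambda x,yy:Rz@[x,yy]+g
    r=[f(-70,-35)-K[:2],f(-105*np.sin(a),105-105*np.cos(a))-F[:2],f(-89*np.sin(a)-20*np.cos(a),105-121*np.cos(a)-20*np.sin(a))-P[:2]]
    mid=(L+Rr)[:2]/2; t=Rz.T@(mid-g); r.append([t[1],200*(y-np.arctan2(-d[0],d[1]))]); return np.concatenate(r)
o=least_squares(res,[660,260,.04,.5]); print(o.x[:2],np.degrees(o.x[2]),o.x[3],'res',o.fun)
# rack, tall walls; base corners at z6
b=((im[:,:,0].astype(int)-im[:,:,2]>70)).astype(np.uint8)
n,l,s,c=cv2.connectedComponentsWithStats(b)
for i in range(1,n):
    if s[i,4]>300: print(s[i],c[i])
print('rack +y edge',[plane(m,*p,6) for p in [(148.5,0),(147,52),(0,41)]])
print('guard fixed on base? tongue', [plane(m,*p,34) for p in [(254,117.5),(280,117)]])
E
```

```text
[260 127  16  18 137] [267.9 135.5]
[285 144  15  22 195] [291.1 154.4]
[307 151  11  11  56] [312.3 155.3]
knob [589.2 214.5  60. ] fold [603.4 257.3 115. ] pull [595.6 235.2 112. ] hdr [652.1 131.3 132. ] [644.2 368.  132. ]
header width 236.82845325042408 yaw 1.9159903527782136
[655.9 249. ] 2.038097366526617 0.5022600057734385 res [-2.  -2.9  1.6  2.9  0.4  0.9  1.   0.4]
[   0    0  148   52 3964] [79.4 28.2]
[ 66 191  42  31 537] [ 86.7 206.1]
rack +y edge [array([443.7,  82.3,   6. ]), array([498.3,  76.1,   6. ]), array([ 478.9, -100. ,    6. ])]
guard fixed on base? tongue [array([571.8, 198.4,  34. ]), array([571.4, 226.9,  34. ])]
```

```bash
cat >> h.py <<'E'
G=np.array([655.9,249.0]); YAW=np.radians(2.04); GQ=Q(90+2.04)
def gw(x,y,z): 
    c,s=np.cos(YAW),np.sin(YAW); return [G[0]+c*x-s*y,G[1]+s*x+c*y,z]
def pull(a): return -89*np.sin(a)-20*np.cos(a), 105-121*np.cos(a)-20*np.sin(a)
E
python3 - <<'E'
from h import *
bot.gripper_close()
x,y=pull(.5)
bot.move_ptp(gw(x-3,y-36,200),GQ)
print(bot.move_linear(gw(x-3,y-36,76),150,force_limit=15), bot.get_state()['ee_pos'])
for a in (.5,.65,.8,1.0,1.2,1.4):
    x,y=pull(a); st=bot.move_linear(gw(x-3,y-20,76),90,force_limit=20); print(a,st,bot.get_state()['ft_force'].round(1))
    if st: break
else:
    x,y=pull(1.48); print(bot.move_linear(gw(x-3,y-14,76),60,force_limit=8), bot.get_state()['ft_force'].round(1))
s=bot.get_state();print(s['time_s'],s['ee_pos'],gw(*pull(1.48),0))
snap('side','s2'); snap('scene','c2'); 
a=cv2.imread('pics/side0.png')
cv2.imwrite('pics/v2.png',np.hstack([cv2.resize(cv2.imread('pics/s2.png')[150:290,160:330],(400,400)),cv2.resize(cv2.imread('pics/c2.png')[130:260,160:320],(400,400))]))
E
```

```text
False [595.13089873 200.53926583  77.02033178]
0.5 False [-2.8 -3.3  1.8]
0.65 False [ 0.8 -0.6 -0.8]
0.8 False [-0.1  0.1  0.2]
1.0 False [-0.2  0.  -0. ]
1.2 False [ 0.3 -0.   0.5]
1.4 False [-0.2  0.2  0.1]
True [-0.8 -1.9  1.5]
5.7083 [560.50557212 300.01995009  75.21085561] [np.float64(562.8723479902006), np.float64(319.8444930125765), 0]
```

View pics/v2.png

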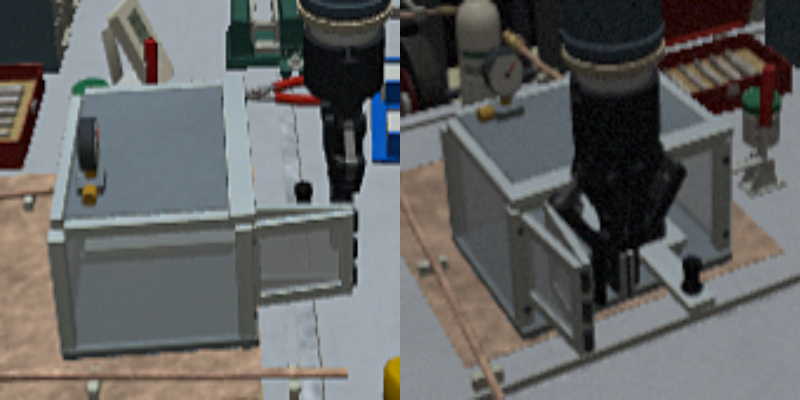

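```bash
python3 - <<'E'
from h import *
np.set_printoptions(precision=1,suppress=True)
x,y=pull(1.48)
print(bot.move_linear(gw(x-3,y-10,76),40,force_limit=14), bot.get_state()['ee_pos'],bot.get_state()['ft_force'])
bot.move_linear(gw(x-3,y-35,76),150)
bot.move_linear(gw(x-3,y-35,170),250)
bot.ungrasp()
bot.move_ptp(gw(-40,-35,290),GQ)
im,m=snap('wrist','w3'); import pickle; pickle.dump(m,open('w3.pkl','wb')); print(bot.get_state()['time_s'])
for a in (1.3,1.4,1.48): print(a,proj(m,gw(-105*np.sin(a),105-105*np.cos(a),115)))
print('knob',proj(m,gw(-70,-35,60)))
E
```

```text
True [560.2 299.9  74.8] [-0.1 -2.4  1.5]
8.2833
1.3 [408.  118.5]
1.4 [419.7 116. ]
1.48 [429.  114.8]
knob [281.2 146.3]
```

View pics/w3.png

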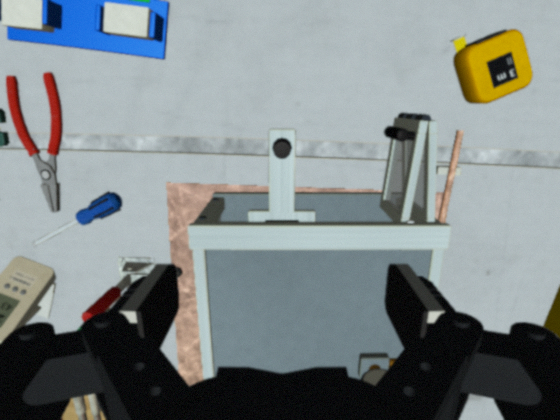

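```bash
python3 - <<'E'
from h import *; import pickle
np.set_printoptions(precision=1,suppress=True)
m=pickle.load(open('w3.pkl','rb')); g=cv2.imread('pics/w3.png').max(2); roi=np.zeros_like(g); roi[130:165,265:300]=1
M=cv2.moments(((g<55)&(roi>0)).astype(np.uint8)); k=M['m10']/M['m00'],M['m01']/M['m00']
K=plane(m,*k,59); print(k,K,gw(-70,-35,60))
d=np.array(gw(-1,0,0))-np.array(gw(0,0,0))
bot.move_ptp([K[0],K[1],130],GQ)
print(bot.move_linear([K[0],K[1],45],120,force_limit=15))
bot.gripper_close(); s=bot.get_state(); print(s['opening'],s['gripper_force'],s['ee_pos'])
p=s['ee_pos']
p[2]=45
bot.move_linear(p+d*140,100)
print(bot.get_state()['ft_force'], bot.move_linear(p+d*157,50,force_limit=20))
s=bot.get_state(); print(s['ee_pos'],(p-s['ee_pos'])@-d,s['ft_force'],s['opening'],s['time_s'])
bot.ungrasp()
p=bot.get_state()['ee_pos']; bot.move_linear([p[0],p[1],200],250)
bot.move_ptp(gw(-85,-35,290),GQ)
im,m=snap('wrist','w4'); pickle.dump(m,open('w4.pkl','wb'))
print(bot.get_state()['time_s'],'knob pred',proj(m,gw(-220,-35,60)),'nest',proj(m,gw(-85,-35,78)),'fold',proj(m,gw(-104.6,95.5,115)))
E
```

```text
(281.8445595854922, 147.56476683937825) [588.6 212.3  59. ] [np.float64(587.1902664774173), np.float64(211.5303787148085), 60]
False
0.18500471139059166 58.420018676961405 [588.7 211.5  45.4]
[-0.6 -1.2  8.4] True
[438.7 206.5  45.4] 150.08023329076747 [ 2.5 -0.   0.5] 0.1848080528529008 12.35
14.525 knob pred [281.3  40.6] nest [281.2 180.3] fold [424.8 167.9]
```

View pics/w4.png

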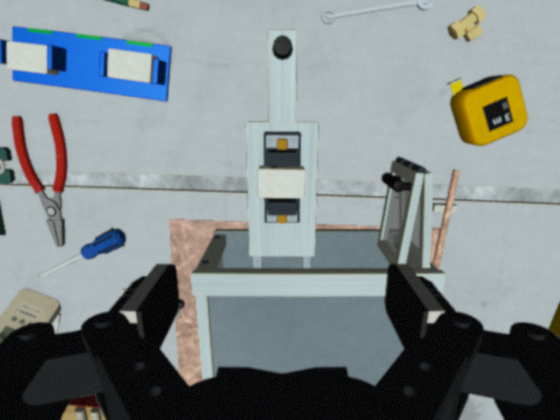

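```bash
python3 - <<'E'
from h import *; import pickle
np.set_printoptions(precision=1,suppress=True)
m=pickle.load(open('w4.pkl','rb')); im=cv2.imread('pics/w4.png'); g=im.min(2); roi=np.zeros_like(g); roi[160:202,255:310]=1
mask=((g>165)&(roi>0)).astype(np.uint8); n,l,s,c=cv2.connectedComponentsWithStats(mask); i=1+np.argmax(s[1:,4]); print(s[i],c[i],plane(m,*c[i],78),gw(-85,-35,78))
P=gw(-85,-35,50); b=plane(m,*c[i],78)
if abs(b[1]-P[1])<4: P[1]=b[1]
bot.move_ptp([P[0],P[1],140],GQ)
print(bot.move_linear([P[0],P[1],50],120,force_limit=15))
bot.gripper_close(); s=bot.get_state(); print(s['opening'],s['gripper_force'],s['ee_pos'],s['time_s'])
p=s['ee_pos']; bot.move_linear([p[0],p[1],180],150)
s=bot.get_state(); print(s['opening'],s['gripper_force'])
bot.move_ptp([545,130,180],GQ)
snap('scene','c5'); snap('side','s5'); print(bot.get_state()['time_s'])
ms=optics.camera_model('scene'); pb=proj(ms,[545,130,195]).astype(int); pr=proj(ms,[462,-20,20]).astype(int); print(pb,pr)
c=cv2.imread('pics/c5.png')
def crop(im,p,w=40,h=40): return cv2.resize(im[p[1]-h:p[1]+h,p[0]-w:p[0]+w],(400,400),interpolation=cv2.INTER_CUBIC)
cv2.imwrite('pics/v5.png',np.hstack([crop(c,pb),crop(c,pr,48,48)]))
E
```

```text
[ 255  160   55   42 1719] [282.3 182.7] [574.6 212.2  78. ] [np.float64(572.199773191958), np.float64(210.99642079642564), 78]
False
0.5522712033436527 62.08139777183533 [572.8 212.3  50.9] 16.5167
0.5508844214786393 61.62064075469971
18.075
[317 163] [385 228]
```

View pics/v5.png

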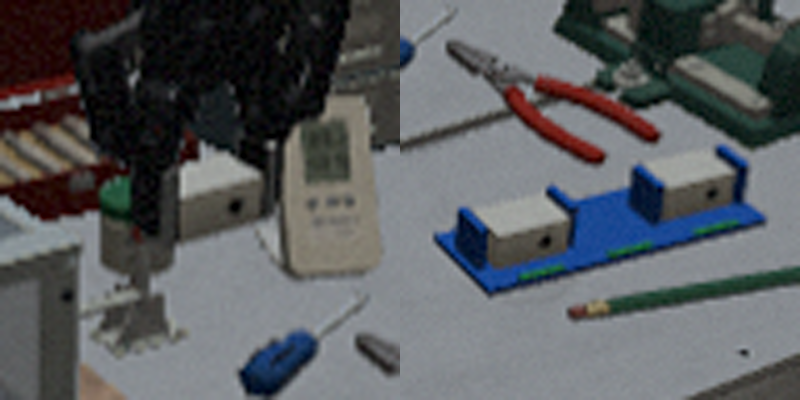

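```bash
python3 - <<'E'
from h import *; import pickle
np.set_printoptions(precision=1,suppress=True)
q=Q(83)
bot.move_ptp([555,100,60],q)
print(bot.move_linear([555,100,4],100,force_limit=10))
print(bot.move_linear([555,100,-2.5],20,force_limit=6),bot.get_state()['ee_pos'],bot.get_state()['ft_force'])
bot.ungrasp()
bot.move_linear([555,100,180],200)
# look down at block and rack
bot.move_ptp([535,30,280],Q(83))
im,m=snap('wrist','w6'); pickle.dump(m,open('w6.pkl','wb')); print(bot.get_state()['time_s'],m['eye'])
for d in (-7,173): print(d,bot.ik([555,100,100],Q(d)),bot.ik([460,-20,20],Q(d)))
E
```

```text
False
True [555.3 100.   -2.3] [-0.4 -1.1  6.5]
21.875 [463.1  38.2 421.6]
-7 [-0.2  0.6 -0.   1.9  0.   0.7 -0.4] [-0.   0.6 -0.   2.2  0.   0.3 -0.2]
173 [ 0.2  0.6 -0.7  1.9  0.5  0.8  2.3] [ 0.3  0.6 -0.5  2.2  0.7  0.5  2.3]
```

View pics/w6.png

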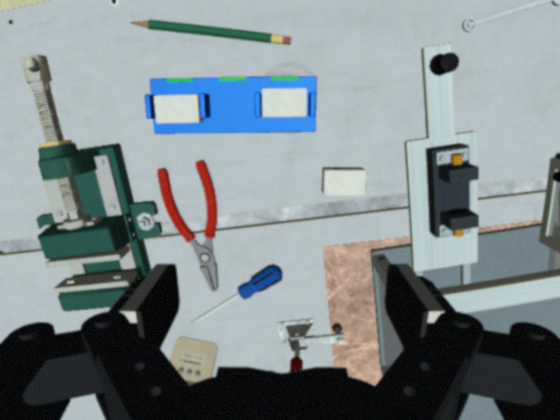

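```bash
python3 - <<'E'
from h import *; import pickle
np.set_printoptions(precision=1,suppress=True)
m=pickle.load(open('w6.pkl','rb')); im=cv2.imread('pics/w6.png'); I=im.astype(int)
blue=((I[:,:,0]-I[:,:,2]>70)); blue[:60]=0; blue[150:]=0; blue[:,:130]=0; blue[:,340:]=0
hull=cv2.morphologyEx(blue.astype(np.uint8),cv2.MORPH_CLOSE,np.ones((41,61)))
# edges at plane z=6 away from walls
top=[];bot_=[]
for u in list(range(218,250)):
    r=np.where(blue[:,u])[0]; g=np.where((I[60:150,u,1]>100)&(I[60:150,u,2]<80))[0]
    bot_.append(plane(m,u,r.max()+.5,6)[:2])
for u in list(range(160,320)):
    r=np.where(blue[:,u])[0]
    if len(r): top.append((u,r.min(),r.max()))
t=np.array(top); 
def line(sel):
    P=np.array([plane(m,u,v,6)[:2] for u,v in sel]); c=np.polyfit(P[:,1],P[:,0],1)
    for _ in range(4):
        e=abs(P[:,0]-np.polyval(c,P[:,1])); c=np.polyfit(P[e<1.5,1],P[e<1.5,0],1)
    return c,(e<1.5).mean()
a=line([(u,v-.5) for u,v,_ in t]); b=line([(u,w+.5) for u,_,w in t]); print('lines -x edge',a,np.degrees(-np.arctan(a[0][0])),'+x',b,np.degrees(-np.arctan(b[0][0])))
for v in (84,88,124,128):
    r=np.where(blue[v])[0]; A,B=plane(m,r.min()-.5,v,6),plane(m,r.max()+.5,v,6); print(v,r.min(),r.max(),A,B,np.hypot(*(B-A)[:2]))
w=((I.min(2)>150)&(I.max(2)-I.min(2)<45)).astype(np.uint8)
def blk(u0,v0,u1,v1,z):
    k=np.zeros_like(w); k[v0:v1,u0:u1]=w[v0:v1,u0:u1]
    n,l,s,c=cv2.connectedComponentsWithStats(k); i=1+np.argmax(s[1:,4])
    cn=max(cv2.findContours((l==i).astype(np.uint8),0,1)[0],key=cv2.contourArea)
    bx=cv2.boxPoints(cv2.minAreaRect(cn)); X=np.array([plane(m,*p,z)[:2] for p in bx]); r=cv2.minAreaRect(X.astype(np.float32)); print(s[i],r,X.mean(0))
blk(152,92,202,126,30); blk(258,82,310,118,30)
# free block: brighter than table?
print('table/ block px',im[200,300],im[180,344])
E
```

```text
lines -x edge (array([  0.1, 428.2]), np.float64(0.46496815286624205)) -5.154787688630406 +x (array([  0.1, 489.3]), np.float64(0.9936305732484076)) -6.410224793991604
84 150 316 [ 421.2 -106.4    6. ] [445.4  80.4   6. ] 188.38080703987717
88 150 316 [ 425.5 -107.3    6. ] [449.7  80.    6. ] 188.85691034074378
124 153 315 [ 465.3 -112.3    6. ] [489.2  74.9   6. ] 188.71460722709182
128 154 315 [ 470.  -112.1    6. ] [493.7  74.4   6. ] 188.05548954292902
[ 154   95   45   28 1204] ((452.5584411621094, -74.99934387207031), (49.67801284790039, 28.431840896606445), 82.27616882324219) [452.6 -74.8]
[ 262   89   45   28 1207] ((461.2080383300781, 41.578880310058594), (47.448448181152344, 28.001924514770508), 82.99028015136719) [461.2  41.6]
table/ block px [199 196 187] [215 224 217]
```

```bash
python3 - <<'E'
from h import *; import pickle
np.set_printoptions(precision=1,suppress=True)
m=pickle.load(open('w6.pkl','rb')); im=cv2.imread('pics/w6.png'); w=(cv2.GaussianBlur(im[:,:,2],(3,3),0)>203).astype(np.uint8)
k=np.zeros_like(w); k[160:202,315:375]=w[160:202,315:375]
n,l,s,c=cv2.connectedComponentsWithStats(k); i=1+np.argmax(s[1:,4]); print(s[i],c[i],plane(m,*c[i],24))
cn=max(cv2.findContours((l==i).astype(np.uint8),0,1)[0],key=cv2.contourArea)
bx=cv2.boxPoints(cv2.minAreaRect(cn)); X=np.array([plane(m,*p,24)[:2] for p in bx]); print(cv2.minAreaRect(X.astype(np.float32)))
# same centroid for finished
q=Q(-6.8)
bot.move_ptp([555,99,110],q)
print(bot.move_linear([555,99,5],120,force_limit=12))
bot.gripper_close(); s=bot.get_state(); print(s['opening'],s['gripper_force'],s['ee_pos'],s['time_s'])
p=s['ee_pos']; bot.move_linear([p[0],p[1],120],150)
bot.move_ptp([456.7,-16.5,120],q)
print(bot.get_state()['ee_pos'],p)
im,m=snap('wrist','w7'); pickle.dump(m,open('w7.pkl','wb')); snap('scene','c7');print(bot.get_state()['time_s'])
E
```

```text
[326 172  39  23 879] [344.7 182.9] [558.2 100.3  24. ]
((558.487548828125, 100.8221664428711), (45.18569564819336, 25.94512367248535), 83.09440612792969)
False
0.3346664443233318 59.86380457878113 [555.3  99.    5.5] 24.8417
[456.6 -16.7 119.7] [555.3  99.    5.5]
26.5167
```

View pics/w7.png

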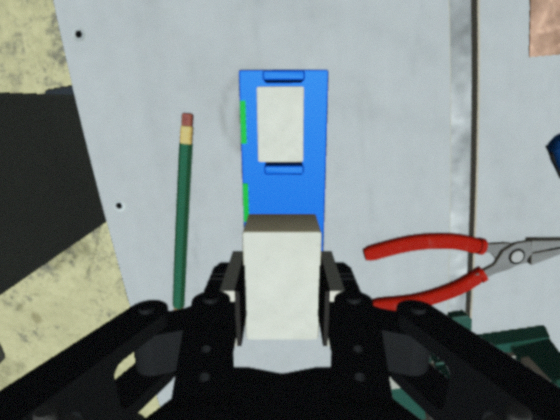

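```bash
python3 - <<'E'
from h import *; import pickle
np.set_printoptions(precision=1,suppress=True)
m=pickle.load(open('w7.pkl','rb')); im=cv2.imread('pics/w7.png'); I=im.astype(int)
Rz=R.from_euler('z',-6.8,degrees=True).as_matrix()[:2,:2]; T=np.array([456.6,-16.7])
loc=lambda P:Rz.T@(P[:2]-T)   # tool-aligned frame about TCP
w=((I.min(2)>130)&(I.max(2)-I.min(2)<60)).astype(np.uint8)
k=np.zeros_like(w);k[80:168,252:310]=w[80:168,252:310]
n,l,s,c=cv2.connectedComponentsWithStats(k); i=1+np.argmax(s[1:,4]); print(s[i],c[i],'done_left local',loc(plane(m,*c[i],30)),[loc(plane(m,*p,30)) for p in [(s[i][0],s[i][1]),(s[i][0]+s[i][2],s[i][1]+s[i][3])]])
blue=(I[:,:,0]-I[:,:,2]>70)
for v in (78,180,195,205):
    r=np.where(blue[v,230:340]|((I[v,230:340,1]>100)&(I[v,230:340,0]<90)))[0]+230; A=loc(plane(m,r.min()-.5,v,6));B=loc(plane(m,r.max()+.5,v,6)); print(v,r.min(),r.max(),A,B,(A+B)/2)
for u in (245,320): 
    r=np.where(blue[60:230,u])[0]+60; print('end',loc(plane(m,u,r.min()-.5,6)))
r=np.where(blue[155:185,283])[0]+155; print(im[160:180,283,0])
# held block: columns where bright at rows
for v in (225,240,260,300,330): 
    r=np.where(I[v,225:345].min(1)>100)[0]+225; print('held',v,r.min(),r.max(),loc(plane(m,r.min()-.5,v,138)),loc(plane(m,r.max()+.5,v,114)),loc(plane(m,r.min()-.5,v,114)))
print(im[205:245:2,283],im[330:350,283,0])
E
```

```text
[ 257   87   47   75 3434] [280.  123.6] done_left local [-2.8 58.9] [array([-17.2,  81.4]), array([13. , 34.1])]
78 239 327 [-31.4  88.6] [29.8 88.6] [-0.8 88.6]
180 242 324 [-31.4  17. ] [29.9 17. ] [-0.7 17. ]
195 244 324 [-30.2   5.6] [30.2  5.6] [0.  5.6]
205 245 324 [-29.7  -2.2] [30.5 -2.2] [ 0.4 -2.2]
end [-26.8  94.1]
end [24.5 94.1]
[203 169 112  70  75 119 179 224 236 238 238 236 226 208 209 227 233 234
 235 233]
held 225 225 344 [-22.9  27.4] [26.  19.1] [-27.   19.2]
held 240 225 344 [-23.2  21.5] [26.4 12. ] [-27.3  12.1]
held 260 225 344 [-23.6  13.3] [26.9  2.3] [-27.8   2.3]
held 300 230 333 [-22.4  -4. ] [ 22.8 -18.4] [-26.4 -18.4]
held 330 244 320 [-17.3 -17.9] [ 17.2 -35. ] [-20.4 -35. ]
[[233 126  42]
 [232 125  38]
 [232 127  40]
 [232 125  39]
 [203 107  48]
 [ 72  72  70]
 [ 57  72  72]
 [ 63  75  77]
 [ 66  80  82]
 [ 70  81  87]
 [ 73  88  88]
 [ 76  91  94]
 [ 76  93  96]
 [125 140 140]
 [200 210 204]
 [208 219 211]
 [207 217 209]
 [206 218 212]
 [207 219 211]
 [206 216 208]] [210 208 210 209 213 211 211 213 206 204 200 196 196 197 194 192 196 196
 196 194]
```

```bash
python3 - <<'E'
from h import *; import pickle
np.set_printoptions(precision=1,suppress=True)
q=Q(-6.6); t=[455.5,-17.8]
bot.move_linear([*t,50],150,orientation=q)
st=bot.move_linear([*t,14],50,force_limit=10); s=bot.get_state(); print(st,s['ee_pos'],s['ft_force'])
if not st:
    st=bot.move_linear([*t,10.5],15,force_limit=5); s=bot.get_state(); print(st,s['ee_pos'],s['ft_force'])
    bot.ungrasp()
    bot.move_linear([*t,120],200)
    bot.move_ptp([535,30,280],Q(83))
    im,m=snap('wrist','w8'); pickle.dump(m,open('w8.pkl','wb'));print(bot.get_state()['time_s'])
    snap('scene','c8')
    c=cv2.imread('pics/c8.png')
    cv2.imwrite('pics/v8.png',np.hstack([cv2.resize(cv2.imread('pics/w8.png')[60:150,130:340],(500,214),interpolation=cv2.INTER_CUBIC),cv2.resize(c[200:260,330:440],(300,214),interpolation=cv2.INTER_CUBIC)]))
E
```

```text
False [455.5 -17.8  14. ] [-0.   0.1 -0.8]
True [455.8 -17.8  11.5] [-0.1 -0.2  8.5]
30.8
```

```bash
ls pics; python3 - <<'E'
from h import *; import pickle,os
np.set_printoptions(precision=1,suppress=True)
if not os.path.exists('w8.pkl'): raise SystemExit
m=pickle.load(open('w8.pkl','rb')); I=cv2.imread('pics/w8.png').astype(int)
w=((I.min(2)>150)&(I.max(2)-I.min(2)<45)).astype(np.uint8); w[:70]=0; w[145:]=0
n,l,s,c=cv2.connectedComponentsWithStats(w)
for i in range(1,n):
    if 500<s[i,4]<2500:
        cn=max(cv2.findContours((l==i).astype(np.uint8),0,1)[0],key=cv2.contourArea); X=np.array([plane(m,*p,30)[:2] for p in cv2.boxPoints(cv2.minAreaRect(cn))]); print(s[i],c[i],plane(m,*c[i],30),cv2.minAreaRect(X.astype(np.float32)))
E
```

```text
c2.png
c5.png
c7.png
c8.png
crop1.png
s2.png
s5.png
scene0.png
side0.png
v2.png
v5.png
v8.png
w1.png
w1b.png
w3.png
w4.png
w6.png
w7.png
w8.png
wrist0.png
[ 262   89   45   29 1201] [283.7 102.9] [460.6  41.4  30. ] ((460.82806396484375, 41.6866569519043), (48.06004333496094, 28.29557991027832), 84.50011444091797)
[ 207   90   46   28 1222] [229.8 103.6] [454.1 -15.8  30. ] ((454.09246826171875, -16.430644989013672), (49.01380157470703, 28.040124893188477), 82.57701110839844)
[ 154   96   45   28 1191] [176.  109.4] [452.5 -74.4  30. ] ((452.70086669921875, -74.80535125732422), (49.60365295410156, 28.40719223022461), 82.2337646484375)
```

View pics/v8.png

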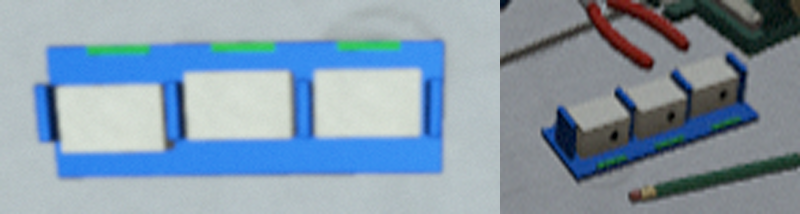

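```bash
python3 - <<'E'
from h import *; import pickle
np.set_printoptions(precision=1,suppress=True)
q=Q(-6.7); t=[458.1,-17.8]
bot.move_ptp([*t,110],q)
print(bot.move_linear([*t,14],120,force_limit=10))
bot.gripper_close(); s=bot.get_state(); print(s['opening'],s['ee_pos'],s['ft_force'])
bot.ungrasp(); bot.move_linear([*t,120],200)
bot.move_ptp([535,30,280],Q(83))
im,m=snap('wrist','w9'); snap('scene','c9'); print(bot.get_state()['time_s'])
I=im[:,:,::-1].astype(int)
w=((I.min(2)>150)&(I.max(2)-I.min(2)<45)).astype(np.uint8); w[:70]=0; w[145:]=0
n,l,s,c=cv2.connectedComponentsWithStats(w)
for i in range(1,n):
    if 500<s[i,4]<2500:
        cn=max(cv2.findContours((l==i).astype(np.uint8),0,1)[0],key=cv2.contourArea); X=np.array([plane(m,*p,30)[:2] for p in cv2.boxPoints(cv2.minAreaRect(cn))]); print(s[i],plane(m,*c[i],30),cv2.minAreaRect(X.astype(np.float32)))
E
```

```text
False
0.335226464685197 [458.2 -17.8  14.5] [-1.7  0.3  9.4]
36.2
[ 262   89   45   28 1205] [460.6  41.4  30. ] ((460.447998046875, 41.7176399230957), (47.35194778442383, 27.94669532775879), 82.94441986083984)
[ 208   92   45   28 1187] [456.6 -16.2  30. ] ((456.265869140625, -16.239423751831055), (48.00772476196289, 28.10884666442871), 82.58782196044922)
[ 154   96   45   28 1189] [452.5 -74.4  30. ] ((452.7525634765625, -74.83192443847656), (49.61178207397461, 28.411314010620117), 82.23551940917969)
```

View pics/w9.png

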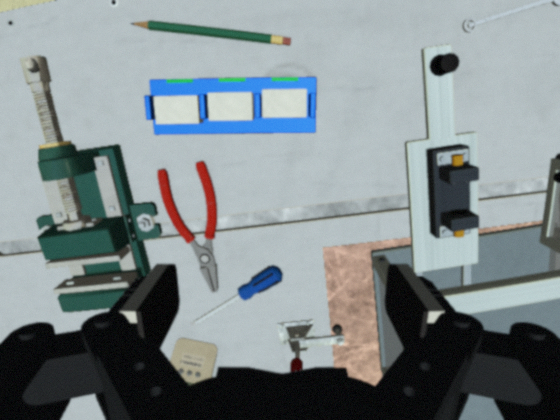

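The three blocks are in line at about (177,110), (230,106) and (284,103). The sled is still out, with its knob at (444,63), and the folded door shows at the right edge. The gripper is clear and touching nothing.

```bash
python3 -c "
from h import *
print(bot.hand_in())"
```

```text
the job is handed in; nothing more can be done
None
```

Job handed in at about 36 s: the door is folded back to its stop, the sled is fully out (150 mm), and the block was set down, regripped and laid flat in the middle lane, in line with the finished blocks and the same way round; the finished blocks did not move, and the tape measure was never approached.

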